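Cover the altar's offering bowl with its flat lid, slid to the marble edge to be picked up

TASK

Take the mandarin off the flat steel lid, lower it into the steel bowl and let go of it there. Then slide the lid over the marble, without lifting it, to the front edge until its tab sticks well out over the edge, pinch the tab there, lift the lid by it and lay it gently, level and centred, on the bowl so that the mouth is fully covered. Leave the bowl and everything else on the altar where it stands.

Things in the scene. Friction and masses are not known exactly. Their poses are not given: they have to be found in the camera images.
- ledge: Fixed altar ledge: white marble slab 340 deep x 1040 wide x 20 mm thick on a wooden carcass set back 50 mm from the front edge (80 mm free height under the overhanging slab). Origin: middle of its front top edge (towards the robot), level with the marble top, 100 mm above the work surface. +x runs back over the marble, +y along the edge to the robot's left; x below 0 is out past the edge.
- bowl: Loose stainless steel bowl, open at the top, 120 mm across the rim, 60 mm high, foot 72 mm across, wall 3 mm, inner floor 3 mm up (inside radius about 43 mm at 10 mm height, 51 mm at 28 mm, 57 mm at the rim), about 240 g. Stands upright on the marble. Origin: centre of its underside, z up.
- bowl_mouth (a point): Centre of the bowl's mouth, at rim height, 60 mm above the marble.
- lid: The bowl's loose lid: shallow round steel tray lying flat, hollow side up, about 110 g. Disc 136 mm across below, 140 at the top; floor 3 mm thick; rim 3 mm thick standing 10 mm above the underside. A flat tab sticks out along -x, ending 118 mm from the disc centre. At first it lies on the marble, within 0.35 rad of the ledge's -x. Origin: centre of the underside, which goes on the bowl's rim.
- lid_tab (a point): Centre of the lid's tab, half-way through its 3 mm: 94 mm from the disc centre along the lid's -x and 1.5 mm above the underside; axes as the lid. The tab is 30 mm wide across (along the lid's y) and free for 48 mm beyond the disc's rim (24 mm either way of this point).
- lid_hook (a point): Point on the lid's floor just inside its rim, on the tab's side: 65 mm from the disc centre along the lid's -x, 3 mm above the underside. Here the inside face of the rim rises 7 mm above the floor, so that a fingertip set on the floor behind it (towards the disc centre) can hook the lid and drag it tab first; the lid slides with a few newtons.
- mandarin_mid (a point): Centre, half-way up, of a mandarin: 50 mm across, 40 mm high, slightly flattened and flat below, rigid, about 80 g. At the start it stands in the hollow lid, near the middle of its disc; its underside is 20 mm below this point.
- mandarin: The mandarin itself; origin at the centre of its underside, 20 mm below mandarin_mid.
- lamp: Black plastic clip-on LED spotlight, fixed, gripping the slab's front edge near its left end, head about 190 mm above the marble, reaching some 100 mm back over it and 90 mm to the right. Origin: on the slab's front top edge at the clamp. Not to be touched.
- tiger: Bystander: ceramic tiger figurine on a plinth 46 x 112 mm, 92 mm high, at the back of the marble in the middle. Origin: centre of its underside (so for all bystanders).
- jar: Bystander: white porcelain jar with a screw-top lid, 88 mm across, 140 mm high, near one end of the ledge.
- bottle: Bystander: empty amber glass bottle, 62 mm across, 160 mm high, near one end of the ledge.
- cup_a: Bystander: white tea cup, 44 mm across, 36 mm high, before the tiger, between the lid and the bowl.
- cup_b: Bystander: a second tea cup like it, at the back left of the marble.
- candle: Bystander: ivory LED candle, 38 mm across, 50 mm high, between the lid and the bowl.
- censer: Bystander: lidded brass incense pot on three legs, 76 mm across (92 mm over the ears), 78 mm high, at the back right of the marble.
There are look-alikes about, which are no part of the job. What is shaped like the bowl but green or purple is not meant.

How it is judged:
On the way, in this order (a step that is already met when the one before it is completed fails the run):
1. the mandarin lies in the bowl and has been let go (z of mandarin_mid in the frame of bowl between 0 and 0.045 m and horizontal distance between mandarin_mid and bowl below 0.03 m and contact force between the fingers and mandarin below 0.1 N and linear speed of mandarin below 0.1 m/s), for 0.2 s.
2. the lid lies flat on the marble with the middle of its tab out past the front edge (over 24 mm of tab overhanging) (angle between lid's own z axis and vertical below 0.08 rad and z of lid in the frame of ledge between -0.004 and 0.004 m and x of lid_tab in the frame of ledge below 0 m and contact force between lid and ledge above 0.2 N), for 0.2 s.
3. the lid is held by its tab, lifted more than 30 mm off the marble and not tipped (contact force between the fingers and lid above 1 N and distance between the grasp point and lid_tab below 0.04 m and z of lid in the frame of ledge above 0.03 m and angle between lid's own z axis and vertical below 0.5 rad), for 0.2 s.
At the end, for the whole second after the job is handed in: The mandarin lies in the bowl; the lid rests level (within 0.06 rad) on the bowl's rim, its disc centred on the mouth within 12 mm so that the mouth is covered; the bowl stands upright on the marble within 30 mm of where it was; lid and bowl are at rest and the lid is released (z of mandarin_mid in the frame of bowl between 0 and 0.045 m and horizontal distance between mandarin_mid and bowl below 0.03 m and horizontal distance between lid and bowl_mouth below 0.012 m and z of lid in the frame of bowl between 0.056 and 0.064 m and angle between each of lid, bowl's own z axis and vertical below 0.06 rad and contact force between lid and bowl above 0.2 N and z of bowl in the frame of ledge between -0.004 and 0.004 m and contact force between the fingers and lid below 0.1 N and linear speed of each of lid, bowl below 0.02 m/s and distance of bowl from where it was at the start of the episode below 0.03 m); the robot touches nothing.
It fails at once if the lid is lifted off the marble before its tab has been slid past the edge (z of lid in the frame of ledge between 0.01 and 0.025 m and x of lid_tab in the frame of ledge above 0.03 m and contact force between the fingers and lid above 0.1 N).
It fails at once if the lid is dropped (falls free faster than 0.6 m/s, some 18 mm) (linear speed of lid above 0.6 m/s and contact force between the fingers and lid below 0.05 N).
It fails at once if the mandarin is dropped from a height (falls free faster than 1.2 m/s, some 70 mm) (linear speed of mandarin above 1.2 m/s and contact force between the fingers and mandarin below 0.05 N).
It fails at once if the bowl is tipped, or a bystander (tiger, jar, bottle, cups, candle, censer) is shifted by more than 20 mm or tipped (angle between bowl's own z axis and vertical above 0.4 rad or distance of any of tiger, jar, bottle, cup_a, cup_b, candle, censer from where it was at the start of the episode above 0.02 m or angle between any of tiger, jar, bottle, cup_a, cup_b, candle, censer's own z axis and vertical above 0.35 rad).
It fails at once if the lamp is struck (over 3 N) (contact force between any of the arm, the fingers and lamp above 3 N).
It also fails if it takes over 58 s, if anything falls off the work surface, if the arm or the gripper's body presses on something with over 40 N, if the wrist force passes 120 N, or if a joint passes its speed limit or range.

ROBOT

A 7-joint arm with a two-finger parallel gripper is mounted at the origin on the work surface. World frame = base frame: x ahead of the robot, y to its left, z up, the work surface at z = 0. Lengths are in m, angles in rad, forces in N, time in s.
With the tool pointing down it reaches from about 0.425 to 0.8 m from the base axis. Payload 8.3 kg.
Tool frame: the origin (TCP) lies at the very end of the fingers, on their centre line; the grasp point (between the pads) lies 19 mm behind it; z points along the fingers, y is the direction in which the jaws open and shut (so a half turn about z gives the same grasp; the last joint's range is limited). The gripper opens to 85 mm and grips with 20 to 120 N. Pads are 22 mm wide; open, the fingers measure 114 mm over their backs; the gripper's body (76 mm by 85 mm) begins 54 mm behind the grasp point. The pads swing forward as they close: fully open they stand 13 mm farther back than shut.
Start: joints at [-1.305, 0.383, 0.016, 1.37, -0.006, 1.388, -0.046], TCP at [0.202, 0.592, 0.202] pointing down, gripper open.
Joint ranges: [-2.95, 2.95], [-0.25, 2.06], [-1.52, 1.56], [0.18, 2.33], [-1.44, 4.58], [0.02, 2.06], [-3.01, 3.01]. Speed limits (rad/s): [2.39, 2.39, 3.01, 3.01, 3.14, 3.14, 3.14].

INTERFACE

Orientations are given as [roll, pitch, yaw] about the fixed x, y, z axes, in that order (R = Rz(yaw) Ry(pitch) Rx(roll)).
In Python, from bench import manip, open_jaws, close, monitor, optics, ticket gives the robot as it stands. The module is installed in compiled form; this text tells all that it offers. Calls block until the motion is done:
- manip.move_pose(position, orientation): joint-space move of the TCP to a pose.
- manip.move_straight(position, rotation=None, vel=0.15): straight line of the TCP; rotation=None keeps the orientation; vel is the mean speed in m/s.
- manip.set_joints(angles): joint-space move.
- open_jaws() and close(): open the fingers fully, or close them until they stop; the grip force is fixed at half the most.
- manip.dwell(seconds).
- manip.ik(position, orientation): joint angles nearest the present ones, or None.
- monitor.get_state(): the state.
- optics.camera(name): name is "scene" or "side" or "wrist"; returns a dict with "color" (480x640x3 uint8, red, green, blue), "mtx" (3x3 intrinsics, pixels), "extrinsics" (4x4, takes a point from camera to world coordinates). Camera axes: x right, y down, z forward; pixel columns grow to the right and rows downward; lengths in m; the calibration is good to about 2 mm. A picture is of the moment at which its call begins. There is no depth.
A pose or a line that the arm cannot do raises manip.IKError and nothing moves.
- ticket.finish_job(): hands the job in, once; it reports no verdict.
The state is a dict: "time": time; "q": joint angles; "qd": joint speeds; "joint_torque": joint torques, N m; "eef_pos": TCP position; "eef_rot": TCP orientation; "contact_force": force on the tool from outside, world axes, zero at the start; "moment": the same for the moment, N m; "finger_gap": finger opening in m.
Only numpy, scipy, OpenCV 4.12 (cv2) and the standard library are available. Lean on these libraries where they do the work, as an engineer would, in place of code of your own. Each camera call takes 0.05 s, during which the arm holds its last target.

## Working session

There is one attempt and no reset: what is moved stays moved. The work goes in short steps, each a Python script; the robot and the scene stay as the last script left them, time stands still between calls to the robot, and variables do not carry over. Pictures are saved under pics/ and viewed, and the job is handed in when it is done.

```bash
mkdir -p pics; ls
python3 - <<'E'
from bench import manip, open_jaws, close, monitor, optics, ticket
import cv2,numpy as np
for n in ["scene","side","wrist"]:
    c=optics.camera(n); cv2.imwrite(f"pics/{n}0.png",c["color"][:,:,::-1]); print(n,c["mtx"].round(1).tolist(),c["extrinsics"].round(3).tolist())
print(monitor.get_state())
E
```

```text
pics
scene [[435.7, 0.0, 327.4], [0.0, 435.7, 238.9], [0.0, 0.0, 1.0]] [[0.492, 0.534, -0.687, 1.165], [0.87, -0.282, 0.404, -0.299], [0.022, -0.797, -0.604, 0.662], [0.0, 0.0, 0.0, 1.0]]
side [[543.6, 0.0, 319.5], [0.0, 543.6, 244.4], [0.0, 0.0, 1.0]] [[0.737, -0.38, 0.559, -0.213], [-0.675, -0.392, 0.625, -0.772], [-0.018, -0.838, -0.546, 0.837], [0.0, 0.0, 0.0, 1.0]]
wrist [[371.8, 0.0, 316.0], [0.0, 371.8, 240.4], [0.0, 0.0, 1.0]] [[0.322, 0.911, 0.258, 0.137], [0.947, -0.309, -0.09, 0.614], [-0.002, 0.273, -0.962, 0.373], [0.0, 0.0, 0.0, 1.0]]
{'time': 0.15, 'q': array([-1.30492573,  0.38404748,  0.01640707,  1.37090217, -0.00630153,
        1.38816503, -0.04649694]), 'qd': array([-1.23271994e-03, -3.96188692e-03, -6.80949198e-04, -3.38580046e-03,
       -3.46148641e-04,  4.33070869e-04,  4.12527275e-05]), 'joint_torque': array([ 2.17399785e-03, -6.28153181e+01,  8.45757667e-01, -3.72168159e+01,
        1.66964228e-02,  1.09929586e-02, -2.65790538e-05]), 'eef_pos': array([0.20164337, 0.59113822, 0.2014121 ]), 'eef_rot': array([-3.14012026e+00,  2.05266094e-05,  2.81285946e+00]), 'contact_force': array([-0.1423477 ,  0.50431126, -0.15138262]), 'moment': array([ 0.01180621,  0.02760063, -0.00303222]), 'finger_gap': 0.0854929446530644}
```

View pics/scene0.png

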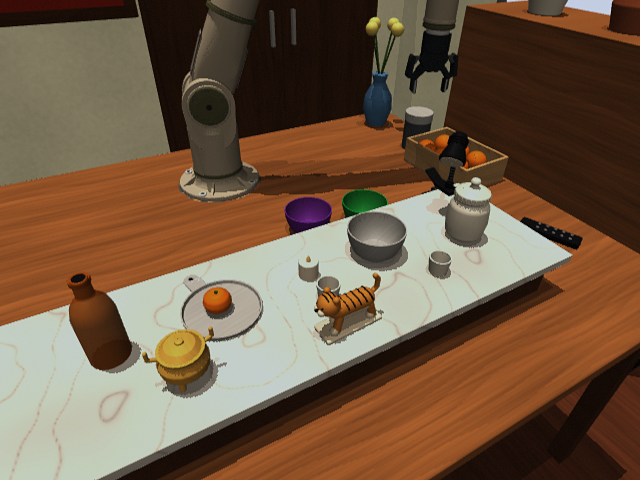

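View pics/side0.png

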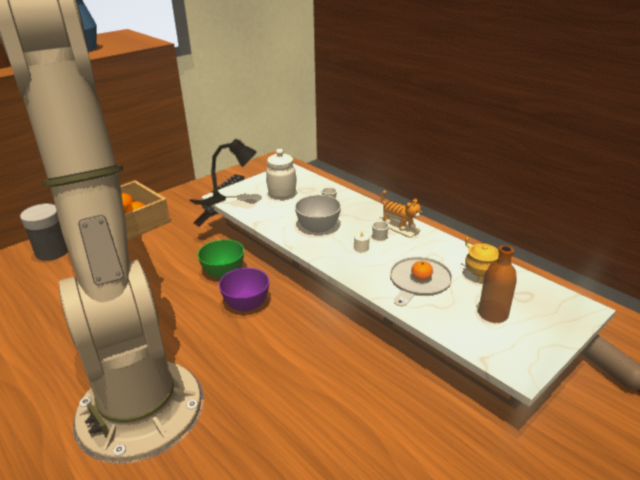

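View pics/wrist0.png

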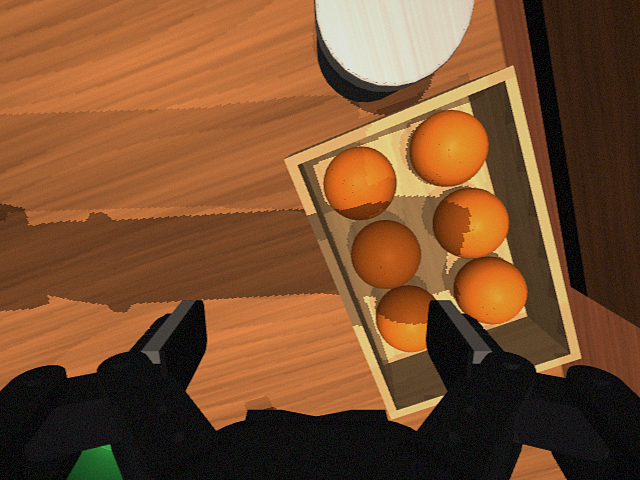

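The scene view shows the lid with the mandarin at about (220,305), the steel bowl at (377,238), the tiger at (345,310), and the candle and cup between lid and bowl. The side view shows the lid at (421,275), its tab at (404,298), and the bowl at (318,213). The lamp is at the left end. I'll zoom in on these to measure them.

```bash
cat > h.py <<'E'
from bench import manip, open_jaws, close, monitor, optics, ticket
import cv2,numpy as np
def snap(n,tag=None):
    c=optics.camera(n)
    if tag: cv2.imwrite(f"pics/{tag}.png",c["color"][:,:,::-1])
    return c
def ray(c,uv):
    K=c["mtx"];E=c["extrinsics"]
    uv=np.atleast_2d(np.asarray(uv,float))
    d=np.c_[uv,np.ones(len(uv))]@np.linalg.inv(K).T@E[:3,:3].T
    return E[:3,3],d
def onz(c,uv,z):
    o,d=ray(c,uv); return (o+d*((z-o[2])/d[:,2:3]))
def proj(c,P):
    P=np.atleast_2d(P);E=c["extrinsics"]
    q=(P-E[:3,3])@E[:3,:3]@c["mtx"].T
    return q[:,:2]/q[:,2:3]
def fitcirc(p):
    A=np.c_[2*p[:,:2],np.ones(len(p))];b=(p[:,:2]**2).sum(1)
    s=np.linalg.lstsq(A,b,rcond=None)[0]; return s[0],s[1],np.sqrt(s[2]+s[0]**2+s[1]**2)
E
python3 - <<'E'
from h import *
import pickle
cs={n:snap(n) for n in("scene","side")}
pickle.dump(cs,open("c0.pkl","wb"))
def crop(n,x,y,w,h,s): cv2.imwrite(f"pics/crop_{n}_{x}.png",cv2.resize(cs[n]["color"][y:y+h,x:x+w,::-1],None,fx=s,fy=s,interpolation=cv2.INTER_CUBIC))
crop("scene",170,190,250,150,3.2); crop("side",280,170,200,150,4)
# marble mask -> hull corners
for n in cs:
    hsv=cv2.cvtColor(cs[n]["color"],cv2.COLOR_RGB2HSV)
    m=((hsv[...,1]<60)&(hsv[...,2]>150)).astype(np.uint8)
    k,l,st,_=cv2.connectedComponentsWithStats(m); i=1+np.argmax(st[1:,4])
    print(n,st[i]); mm=(l==i).astype(np.uint8)*255; cv2.imwrite(f"pics/m_{n}.png",mm)
    om=((hsv[...,0]<14)&(hsv[...,1]>200)&(hsv[...,2]>150)).astype(np.uint8)
    if n=="scene": om[:270]=0;om[340:]=0;om[:,:195]=0;om[:,240:]=0
    else: om[:255]=0;om[288:]=0;om[:,:405]=0;om[:,440:]=0
    v,u=np.nonzero(om); print("mand",u.min(),u.max(),v.min(),v.max(),u.mean(),v.mean(),len(u))
E
```

```text
scene [    0   189   572   291 62009]
mand 203 228 288 308 216.06763285024155 299.0 207
side [  214   164   401   237 29547]
mand 413 431 264 276 421.4470588235294 272.52941176470586 85
```

View pics/crop_scene_170.png

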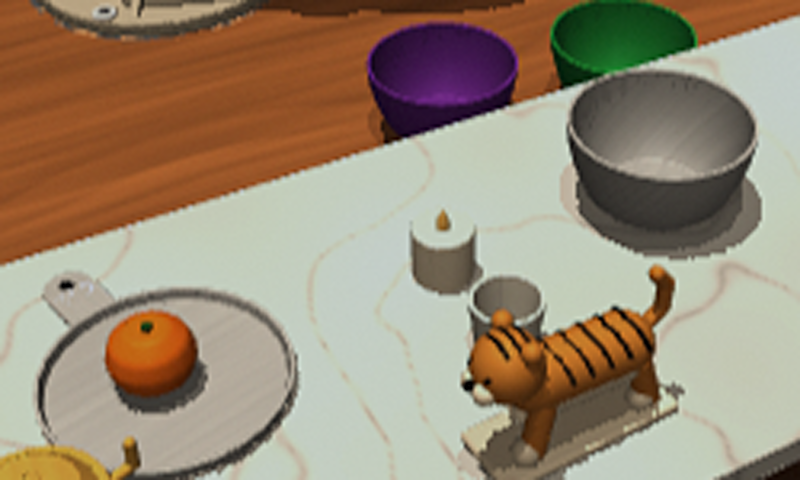

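View pics/crop_side_280.png

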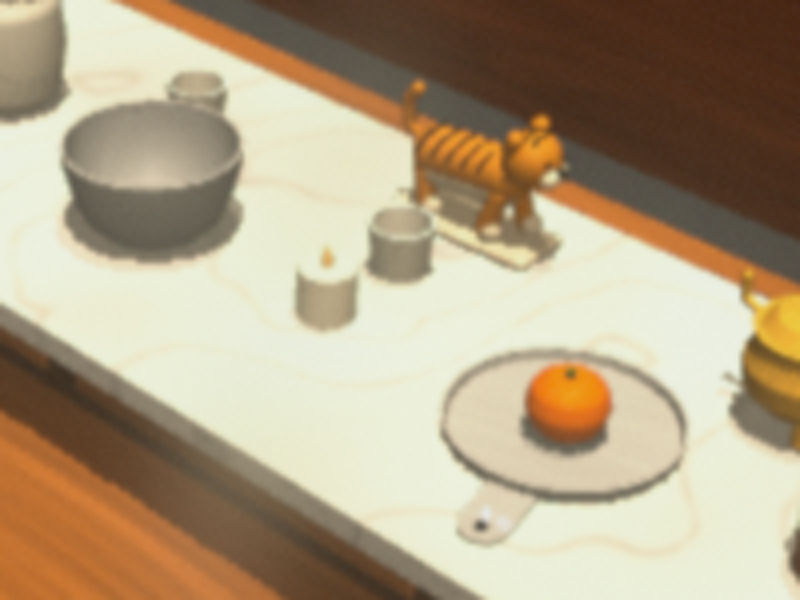

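View pics/m_side.png

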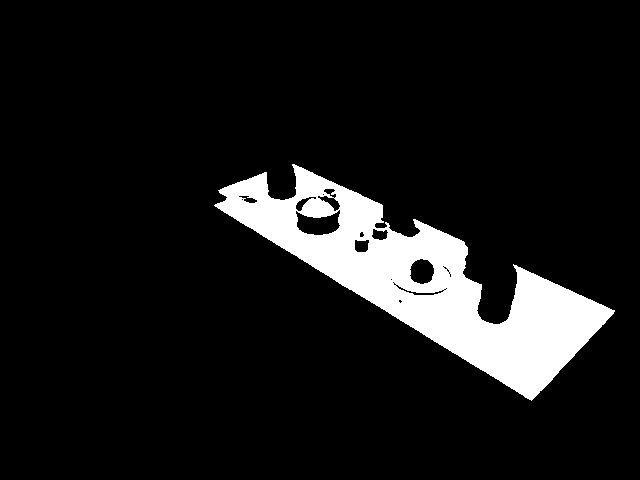

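View pics/m_scene.png

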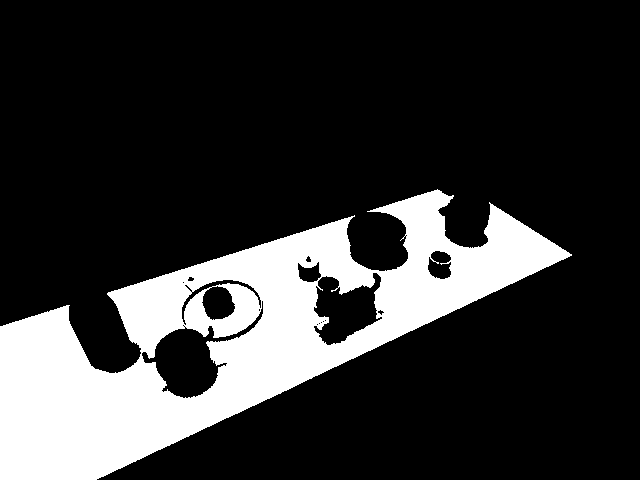

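Run:
```python
from h import *
import pickle
cs=pickle.load(open("c0.pkl","rb"))
def front(n,cols,low):
    m=cv2.imread(f"pics/m_{n}.png",0); p=[]
    for u in cols:
        v=np.nonzero(m[:,u])[0]; p.append((u,v.max()+.5 if low else v.min()-.5))
    P=onz(cs[n],p,0.1); 
    a=np.polyfit(P[:,1],P[:,0],1); r=P[:,0]-np.polyval(a,P[:,1]); k=abs(r)<.004; a=np.polyfit(P[k,1],P[k,0],1)
    print(n,"front x = %.4f + %.4f*y"%(a[1],a[0]),"res",abs(P[k,0]-np.polyval(a,P[k,1])).max())
front("side",range(230,520,5),True); front("scene",list(range(2,65,3))+list(range(120,180,5))+list(range(210,345,5)),False)
s,d=cs["side"],cs["scene"]
def cr(n,pts,z):
    off,sc=((170,190),3.2) if n=="scene" else ((280,170),4)
    return onz(cs[n],np.array(pts)/sc+np.array(off),z)
for n,p in (("side",[(443,420),(567,350),(686,425),(565,498),(475,370),(655,370),(480,475),(650,478)]),("scene",[(38,390),(170,289),(297,365),(165,475),(80,318),(270,310)])):
    print("lid",n,fitcirc(cr(n,p,.11)))
print("hole",cr("side",[(481,524)],.103),cr("scene",[(67,286)],.103))
for n,p in (("side",[(62,155),(243,155),(155,101),(152,208),(90,120),(220,122)]),("scene",[(568,130),(757,130),(660,70),(655,180),(600,90),(730,90)])):
    print("bowl",n,fitcirc(cr(n,p,.16)))
print("cand",cr("side",[(327,250)],.15),cr("scene",[(443,232)],.15))
print("cup_a",cr("side",[(402,222)],.136),cr("scene",[(507,297)],.136))
print("mand",cr("side",[(568,405)],.123),cr("scene",[(151,352)],.123))
```

```text
side front x = 0.4661 + -0.0097*y res 0.0019337709355174981
scene front x = 0.4743 + -0.0077*y res 0.0016739629927095545
lid side (np.float64(0.6110455610256018), np.float64(-0.19127745723017095), np.float64(0.06969669780202363))
lid scene (np.float64(0.6205835806301568), np.float64(-0.1856511294220344), np.float64(0.06946824440951475))
hole [[ 0.51289891 -0.21386765  0.103     ]] [[ 0.51776832 -0.21317654  0.103     ]]
bowl side (np.float64(0.5908862230173944), np.float64(0.12964276202930822), np.float64(0.06256297755672945))
bowl scene (np.float64(0.6104040765236728), np.float64(0.14171404638552068), np.float64(0.05789909640914881))
cand [[ 0.5980759  -0.01762169  0.15      ]] [[ 0.62709865 -0.02174774  0.15      ]]
cup_a [[ 0.67184351 -0.01180448  0.136     ]] [[ 0.67812949 -0.00861177  0.136     ]]
mand [[ 0.60792328 -0.19427381  0.123     ]] [[ 0.6134716  -0.19121155  0.123     ]]
```

```bash
cat >> h.py <<'E'
from scipy.spatial.transform import Rotation as Rr
def ori(z,y):
    z=np.array(z,float);z/=np.linalg.norm(z);y=np.array(y,float);y-=z*(y@z);y/=np.linalg.norm(y)
    return Rr.from_matrix(np.c_[np.cross(y,z),y,z]).as_euler('xyz')
def down(yaw): # jaw axis along world angle yaw
    return ori([0,0,-1],[np.cos(yaw),np.sin(yaw),0])
def fwd(a,s=1): # tool horizontal along heading a, jaws vertical
    return ori([np.cos(a),np.sin(a),0],[0,0,s])
E
python3 - <<'E'
from h import *
s,d=[__import__('pickle').load(open("c0.pkl","rb"))[k] for k in("side","scene")]
print("purple",onz(s,[(245,280)],.05),onz(d,[(308,212)],.05),"green",onz(s,[(221,250)],.05),onz(d,[(364,203)],.05))
print("censer",onz(s,[(483,265)],.14),onz(d,[(183,357)],.14)," bottle",onz(s,[(494,310)],.1),onz(d,[(108,352)],.1),"jar",onz(s,[(281,190)],.1),"lamp head",onz(d,[(454,150)],.28),onz(s,[(243,152)],.28))
print(down(np.pi/2),down(0))
for p,yw in(((.611,-.193,.107),np.pi/2),((.611,-.193,.107),0),((.6,.136,.17),np.pi/2),((.5,-.21,.105),np.pi/2)):
  for o in (yw,yw+np.pi):
    q=manip.ik(p,down(o)); print(p,round(o,2),None if q is None else np.round(q,2))
for a in (-.4,-.2,0,.2,.3):
  for sg in(1,-1):
    for p in((.466,-.2,.1015),(.466,-.2,.2),(.525,.136,.1615),(.45,.13,.22)):
      q=manip.ik(p,fwd(a,sg)); print(a,sg,p,None if q is None else np.round(q,2))
E
```

```text
purple [[0.3563236  0.13771204 0.05      ]] [[0.34664965 0.12254708 0.05      ]] green [[0.38837099 0.28888032 0.05      ]] [[0.37688408 0.27203321 0.05      ]]
censer [[ 0.70303338 -0.28589315  0.14      ]] [[ 0.71897044 -0.27442762  0.14      ]]  bottle [[ 0.63344209 -0.36504174  0.1       ]] [[ 0.61952777 -0.37265296  0.1       ]] jar [[0.65818761 0.36674895 0.1       ]] lamp head [[0.59028716 0.32886949 0.28      ]] [[0.50892073 0.32084429 0.28      ]]
[3.14159265 0.         3.14159265] [3.14159265 0.         1.57079633]
(0.611, -0.193, 0.107) 1.57 [-0.3   0.59  0.83  1.48 -0.44  1.26  2.15]
(0.611, -0.193, 0.107) 4.71 [-0.37  0.64  0.95  1.49 -0.53  1.29 -0.94]
(0.611, -0.193, 0.107) 0 [-0.38  0.65  0.96  1.49 -0.54  1.29  0.64]
(0.611, -0.193, 0.107) 3.14 [-0.52  0.89  1.35  1.49 -0.87  1.45 -2.29]
(0.6, 0.136, 0.17) 1.57 [-0.58  0.39  0.42  1.46 -0.16  1.32  1.42]
(0.6, 0.136, 0.17) 4.71 [-0.77  0.44  0.69  1.47 -0.28  1.33 -1.63]
(0.5, -0.21, 0.105) 1.57 [-0.55  0.5   1.18  1.77 -0.5   1.21  2.34]
(0.5, -0.21, 0.105) 4.71 [-0.53  0.47  1.13  1.77 -0.46  1.19 -0.84]
-0.4 1 (0.
[... 579 characters left out ...]
e
0 1 (0.525, 0.136, 0.1615) None
0 1 (0.45, 0.13, 0.22) None
0 -1 (0.466, -0.2, 0.1015) None
0 -1 (0.466, -0.2, 0.2) None
0 -1 (0.525, 0.136, 0.1615) None
0 -1 (0.45, 0.13, 0.22) None
0.2 1 (0.466, -0.2, 0.1015) None
0.2 1 (0.466, -0.2, 0.2) None
0.2 1 (0.525, 0.136, 0.1615) None
0.2 1 (0.45, 0.13, 0.22) None
0.2 -1 (0.466, -0.2, 0.1015) None
0.2 -1 (0.466, -0.2, 0.2) None
0.2 -1 (0.525, 0.136, 0.1615) None
0.2 -1 (0.45, 0.13, 0.22) None
0.3 1 (0.466, -0.2, 0.1015) None
0.3 1 (0.466, -0.2, 0.2) None
0.3 1 (0.525, 0.136, 0.1615) None
0.3 1 (0.45, 0.13, 0.22) None
0.3 -1 (0.466, -0.2, 0.1015) None
0.3 -1 (0.466, -0.2, 0.2) None
0.3 -1 (0.525, 0.136, 0.1615) None
0.3 -1 (0.45, 0.13, 0.22) None
```

Run:
```python
from h import *
def f(p,z,y): return manip.ik(p,ori(z,y))
import itertools
for p in((.455,-.2,.1015),(.455,-.2,.22),(.51,.136,.1615)):
  for t in (0,.3,.6,.9,1.2):   # downward tilt
    ok=[]
    for a in np.arange(-3.1,3.1,.26):
      z=[np.cos(a)*np.cos(t),np.sin(a)*np.cos(t),-np.sin(t)]
      for s in(1,-1):
        if f(p,z,[0,0,s]) is not None: ok.append((round(float(a),2),s))
    print(p,t,ok)
```

```text
(0.455, -0.2, 0.1015) 0 [(-2.32, 1), (-2.32, -1), (-2.06, 1), (-2.06, -1), (-1.8, 1), (-1.8, -1), (-1.54, 1), (-1.54, -1), (-1.28, 1), (-1.28, -1), (0.54, 1), (0.54, -1), (0.8, 1), (0.8, -1), (1.06, 1), (1.06, -1), (1.32, 1), (1.32, -1), (1.58, 1), (1.58, -1)]
(0.455, -0.2, 0.1015) 0.3 [(-2.58, 1), (-2.58, -1), (-2.32, 1), (-2.32, -1), (-2.06, 1), (-2.06, -1), (-1.8, 1), (-1.8, -1), (-1.54, 1), (-1.54, -1), (-1.28, 1), (-1.28, -1), (0.54, 1), (0.54, -1), (0.8, 1), (0.8, -1), (1.06, 1), (1.06, -1), (1.32, 1), (1.32, -1), (1.58, 1), (1.58, -1), (1.84, 1), (1.84, -1)]
(0.455, -0.2, 0.1015) 0.6 [(-2.84, 1), (-2.84, -1), (-2.58, 1), (-2.58, -1), (-2.32, 1), (-2.32, -1), (-2.06, 1), (-2.06, -1), (-1.8, 1), (-1.8, -1), (-1.54, 1), (-1.54, -1), (-1.28, 1), (-1.28, -1), (0.54, 1), (0.54, -1), (0.8, 1), (0.8, -1), (1.06, 1), (1.06, -1), (1.32, 1), (1.32, -1), (1.58, 1), (1.58, -1), (1.84, 1), (1.84, -1), (2.1, 1), (2.1, -1)]
(0.455, -0.2, 0.1015) 0.9 [(-3.1, 1), (-3.1, -1), (-2.84, 1), (-2.84, -1), (-2.58, 1), (-2.58, -1), (-2.32, 1), (-2.32, -1), (-2.06, 1), (-2.06, -1), (-1.8, 1), (-1.8, -1)
[... 4292 characters left out ...]
, 1), (1.84, -1), (2.1, 1), (2.1, -1), (2.36, 1), (2.36, -1), (2.62, 1), (2.62, -1), (2.88, 1), (2.88, -1)]
(0.51, 0.136, 0.1615) 1.2 [(-3.1, 1), (-3.1, -1), (-2.84, 1), (-2.84, -1), (-2.58, 1), (-2.58, -1), (-2.32, 1), (-2.32, -1), (-2.06, 1), (-2.06, -1), (-1.8, 1), (-1.8, -1), (-1.54, 1), (-1.54, -1), (-1.28, 1), (-1.28, -1), (-1.02, 1), (-1.02, -1), (-0.76, 1), (-0.76, -1), (-0.5, 1), (-0.5, -1), (-0.24, 1), (-0.24, -1), (0.02, 1), (0.02, -1), (0.28, 1), (0.28, -1), (0.54, 1), (0.54, -1), (0.8, 1), (0.8, -1), (1.06, 1), (1.06, -1), (1.32, 1), (1.32, -1), (1.58, 1), (1.58, -1), (1.84, 1), (1.84, -1), (2.1, 1), (2.1, -1), (2.36, 1), (2.36, -1), (2.62, 1), (2.62, -1), (2.88, 1), (2.88, -1)]
```

Run:
```python
from h import *
t0=monitor.get_state()['time']
manip.move_straight([.33,.40,.42],down(np.pi/2+.3),vel=.3)
print(monitor.get_state()['time'])
manip.move_pose([.645,-.19,.30],down(np.pi/2))
st=monitor.get_state(); print(st['time'],st['q'].round(2),st['eef_pos'].round(4))
import pickle
c=snap("wrist","w1"); pickle.dump(c,open("w1.pkl","wb"))
```

```text
1.4583
3.875 [-0.21  0.57  0.82  1.04 -0.41  1.67  2.05] [ 0.6455 -0.1885  0.3001]
```

View pics/w1.png

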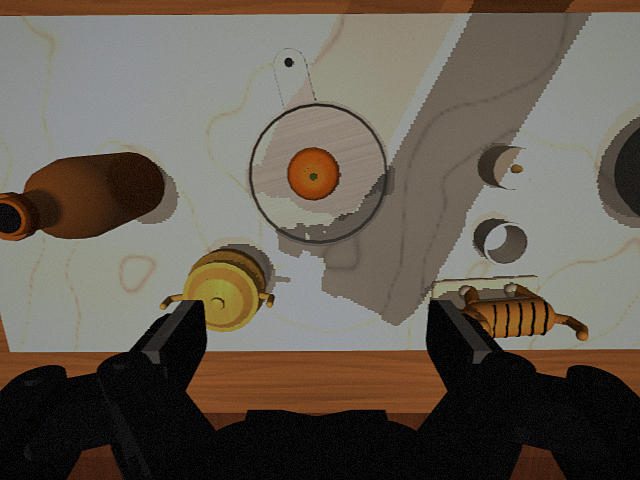

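The wrist view clearly shows the lid circle at about (318,173), the tab hole at (289,62) and the mandarin at (314,174). The ledge's front edge runs along row 13.

Run:
```python
from h import *
import pickle
c=pickle.load(open("w1.pkl","rb")); im=c["color"]
g=cv2.cvtColor(im,cv2.COLOR_RGB2GRAY); hsv=cv2.cvtColor(im,cv2.COLOR_RGB2HSV)
om=((hsv[...,0]<16)&(hsv[...,1]>180)).astype(np.uint8); om[:140]=0;om[210:]=0;om[:,:270]=0;om[:,360:]=0
cn=max(cv2.findContours(om,0,2)[0],key=cv2.contourArea); print("mand px",cv2.minEnclosingCircle(cn))
uv=cv2.minEnclosingCircle(cn)[0]; print("mand",onz(c,[uv],.123))
# rim: darkest along radial lines
ctr=np.array([318,173.]);pts=[]
for a in np.arange(0,2*np.pi,.05):
    r=np.arange(58,82,.5); p=ctr+np.c_[np.cos(a)*r,np.sin(a)*r]
    v=cv2.remap(g,p[:,0].astype(np.float32),p[:,1].astype(np.float32),1).ravel()
    if v.min()<60: pts.append(p[np.argmin(v)])
pts=np.array(pts); P=onz(c,pts,.108)
x,y,r=fitcirc(P); k=abs(np.hypot(P[:,0]-x,P[:,1]-y)-r)<.003; x,y,r=fitcirc(P[k]); print("lid",x,y,r,k.sum(),len(k))
hm=(g[50:75,275:300]<60); v,u=np.nonzero(hm); h=onz(c,[(u.mean()+275,v.mean()+50)],.103)[0]; print("hole",h,"dist",np.hypot(h[0]-x,h[1]-y),"yaw",np.arctan2(y-h[1],x-h[0]))
# front edge
m=(hsv[...,1]<70)
e=[(u,np.nonzero(m[:40,u])[0].min()-.5) for u in range(20,300,10)]
E=onz(c,e,.1); a=np.polyfit(E[:,1],E[:,0],1); print("edge",a,np.abs(E[:,0]-np.polyval(a,E[:,1])).max())
b=[(u,340+np.nonzero(~m[340:370,u])[0].min()-.5) for u in range(20,120,10)]
B=onz(c,b,.1); print("back",np.polyfit(B[:,1],B[:,0],1))
for n,uv,z in(("candle",(505,168),.14),("cup",(500,241),.136),("tigerfront",(450,285),.1),("censertop",(218,300),.178),("censer ear",(272,299),.16)): print(n,onz(c,[uv],z))
```

```text
mand px ((312.6845397949219, 173.3186492919922), 26.18630027770996)
mand [[ 0.6111894  -0.19152262  0.123     ]]
lid 0.6154623546485699 -0.18663482315054156 0.06580262534269703 126 126
hole [ 0.51309105 -0.21404604  0.103     ] dist 0.10597763219923269 yaw 0.26162538338373
edge [-0.00916109  0.47155072] 0.0004243326626511279
back [-0.00335303  0.8133059 ]
candle [[ 0.60431792 -0.02205894  0.14      ]]
cup [[ 0.67229062 -0.01512753  0.136     ]]
tigerfront [[ 0.73201254 -0.04361593  0.1       ]]
censertop [[ 0.71404895 -0.27260832  0.178     ]]
censer ear [[ 0.7212911  -0.22830685  0.16      ]]
```

Run:
```python
from h import *
import pickle
o=down(np.pi/2)
manip.move_straight([.6112,-.1915,.20],o,vel=.2)
manip.move_straight([.6112,-.1915,.107],o,vel=.1)
close()
st=monitor.get_state(); print(st['time'],st['finger_gap'],st['contact_force'].round(2))
manip.move_straight([.6112,-.1915,.24],o,vel=.12)
st=monitor.get_state(); print(st['time'],st['finger_gap'],st['contact_force'].round(2))
c=snap("wrist","w2")
manip.move_pose([.64,.14,.30],o)
c=snap("wrist","w3"); pickle.dump(c,open("w3.pkl","wb"))
st=monitor.get_state(); print(st['time'],st['finger_gap'])
```

```text
6.4583 0.00023349585058243713 [-2.54  6.82 31.  ]
7.7167 0.00017619356503381574 [ 0.48  0.32 -0.45]
9.0917 0.0001567658446982654
```

View pics/w2.png

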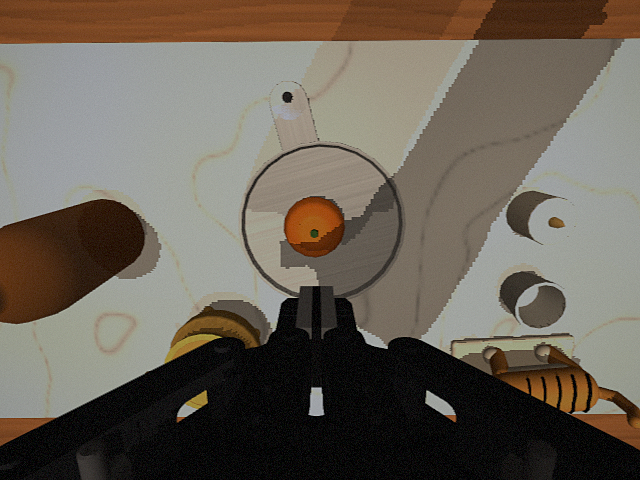

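View pics/w3.png

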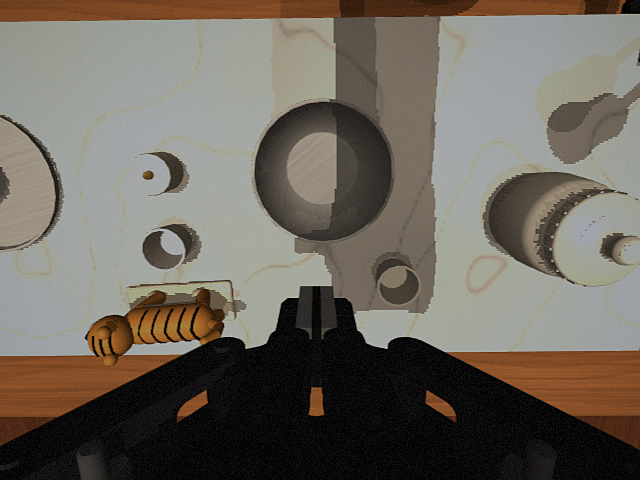

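The fingers closed empty. In w2 the mandarin is still on the lid at (314,227). I'll check how it slipped out and measure the bowl from w3, where its rim circle is at about (323,172).

```bash
cat >> h.py <<'E'
def mand(im,box):
    hsv=cv2.cvtColor(im,cv2.COLOR_RGB2HSV); om=((hsv[...,0]<16)&(hsv[...,1]>180)).astype(np.uint8)
    m=np.zeros_like(om); a,b,c_,d=box; m[b:d,a:c_]=om[b:d,a:c_]
    return cv2.minEnclosingCircle(max(cv2.findContours(m,0,2)[0],key=cv2.contourArea))
def lidcirc(c,ctr,r0,r1,z=.108,th=60):
    g=cv2.cvtColor(c["color"],cv2.COLOR_RGB2GRAY);pts=[]
    for a in np.arange(0,2*np.pi,.05):
        r=np.arange(r0,r1,.5); p=np.array(ctr)+np.c_[np.cos(a)*r,np.sin(a)*r]
        v=cv2.remap(g,p[:,0].astype(np.float32),p[:,1].astype(np.float32),1).ravel()
        if v.min()<th: pts.append(p[np.argmin(v)])
    P=onz(c,pts,z); x,y,r=fitcirc(P)
    for _ in range(3):
        k=abs(np.hypot(P[:,0]-x,P[:,1]-y)-r)<.003; x,y,r=fitcirc(P[k])
    return x,y,r,k.sum(),len(k)
E
python3 - <<'E'
from h import *
import pickle
c=pickle.load(open("w3.pkl","rb"));g=cv2.cvtColor(c["color"],cv2.COLOR_RGB2GRAY)
w=pickle.load(open("w1.pkl","rb"))
im=cv2.imread("pics/w2.png")[:,:,::-1].copy()
print("mand px",mand(im,(260,180,370,275)))
# pose of w2: same orientation, camera shifted by tcp shift
w2=dict(w);E=w["extrinsics"].copy();E[:3,3]+=np.array([.6112,-.1915,.24])-np.array([.6455,-.1885,.3001]);w2["extrinsics"]=E;w2["color"]=im
print("mand now",onz(w2,[mand(im,(260,180,370,275))[0]],.123)); print("lid now",lidcirc(w2,(323,221),70,90))
# bowl rim: gradient edges outside->inside
ctr=np.array([323,172.]);pts=[]
for a in np.arange(0,2*np.pi,.05):
    r=np.arange(56,80,.5); p=(ctr+np.c_[np.cos(a)*r,np.sin(a)*r]).astype(np.float32)
    v=cv2.remap(g,p[:,0],p[:,1],1).ravel().astype(float); d=v[4:]-v[:-4]; i=np.argmax(d); 
    if d[i]>25: pts.append(p[i+2])
P=onz(c,pts,.16);x,y,r=fitcirc(P)
for _ in range(4):
    k=abs(np.hypot(P[:,0]-x,P[:,1]-y)-r)<.003; x,y,r=fitcirc(P[k])
print("bowl",x,y,r,k.sum(),len(k))
print(w["extrinsics"].round(4))
E
cd pics && python3 -c "
import cv2;a=cv2.imread('w3.png');cv2.imwrite('w3z.png',cv2.resize(a[80:260,230:420],None,fx=3,fy=3))"
```

```text
mand px ((313.9927673339844, 226.3459014892578), 30.21465301513672)
mand now [[ 0.61289972 -0.1929243   0.123     ]]
lid now (np.float64(0.6168012053834554), np.float64(-0.1867575136502656), np.float64(0.06628180752467497), np.int64(112), 122)
bowl 0.6029711129644584 0.14389702277498062 0.05750277278300652 126 126
[[-3.300e-03  9.618e-01  2.736e-01  5.766e-01]
 [ 1.000e+00  3.200e-03  8.000e-04 -1.885e-01]
 [-1.000e-04  2.736e-01 -9.618e-01  4.723e-01]
 [ 0.000e+00  0.000e+00  0.000e+00  1.000e+00]]
```

View pics/w3z.png

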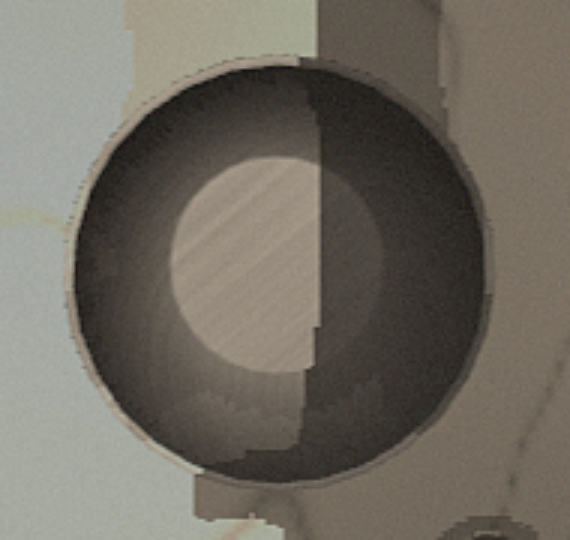

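The mandarin has not moved, yet the fingers closed to zero with +31 N pushing up on the tool. So they seem to have closed over the top of it. I'll retry with logging and a picture at the bottom before closing. The bowl measures (0.603, 0.144).

Run:
```python
from h import *
import pickle
o=down(np.pi/2)
open_jaws()
st=monitor.get_state(); print(st['time'],st['eef_pos'].round(4),st['finger_gap'])
manip.move_pose([.6125,-.192,.20],o)
st=monitor.get_state(); print(st['time'],st['eef_pos'].round(4),st['contact_force'].round(2))
manip.move_straight([.6125,-.192,.107],o,vel=.1)
st=monitor.get_state(); print(st['time'],st['eef_pos'].round(4),st['eef_rot'].round(3),st['contact_force'].round(2),st['finger_gap'])
for n in("wrist","scene","side"): snap(n,"g_"+n)
a=cv2.imread("pics/g_scene.png")[230:380,120:320];b=cv2.imread("pics/g_side.png")[180:330,340:540]
cv2.imwrite("pics/g_2.png",np.hstack([cv2.resize(a,(400,300)),cv2.resize(b,(400,300))]))
```

```text
9.875 [0.64   0.1401 0.3   ] 0.08527696260974303
11.1833 [ 0.6136 -0.19    0.2002] [0.11 0.79 1.2 ]
12.2667 [ 0.6129 -0.1923  0.1078] [-3.141e+00  1.000e-03  3.142e+00] [-0.87  0.5   0.96] 0.0855911034836295
```

View pics/g_2.png

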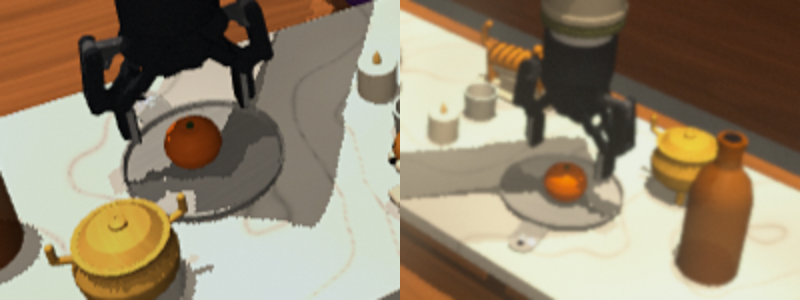

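View pics/g_wrist.png

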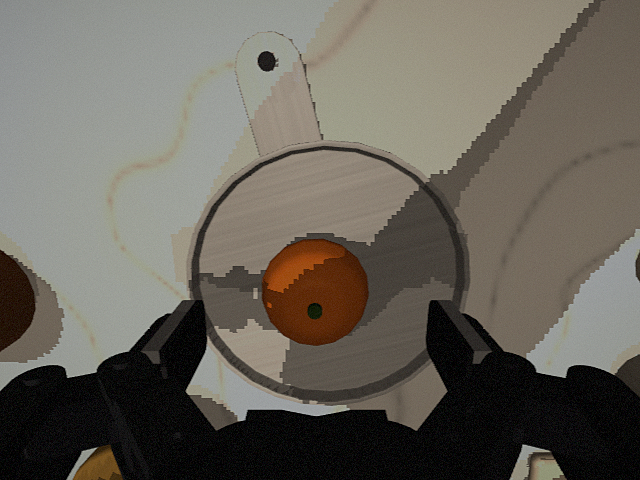

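Run:
```python
from h import *
import pickle
cs=pickle.load(open("c0.pkl","rb"))
def atx(c,uv,x):
    o,d=ray(c,[uv]); return (o+d*((x-o[0])/d[:,:1])).round(4)
print(atx(cs["scene"],(186.5,301),.613),atx(cs["scene"],(241.5,283),.613))
# side crop: scale 2, offset (340,180)
print(atx(cs["side"],(340+604/2,180+180/2),.613),atx(cs["side"],(340+533/2,180+145/2),.613))
for n,f in(("scene",(120,230,200,150)),("side",(340,180,200,150))):
    a=cv2.imread(f"pics/g_{n}.png");x,y,w,h=f; cv2.imwrite(f"pics/gz_{n}.png",cv2.resize(a[y:y+h,x:x+w],None,fx=4,fy=4,interpolation=cv2.INTER_CUBIC))
```

```text
[[ 0.613  -0.2402  0.1436]] [[ 0.613  -0.1451  0.142 ]]
[[ 0.613  -0.5986  0.3339]] [[ 0.613  -0.5423  0.3393]]
```

View pics/gz_scene.png

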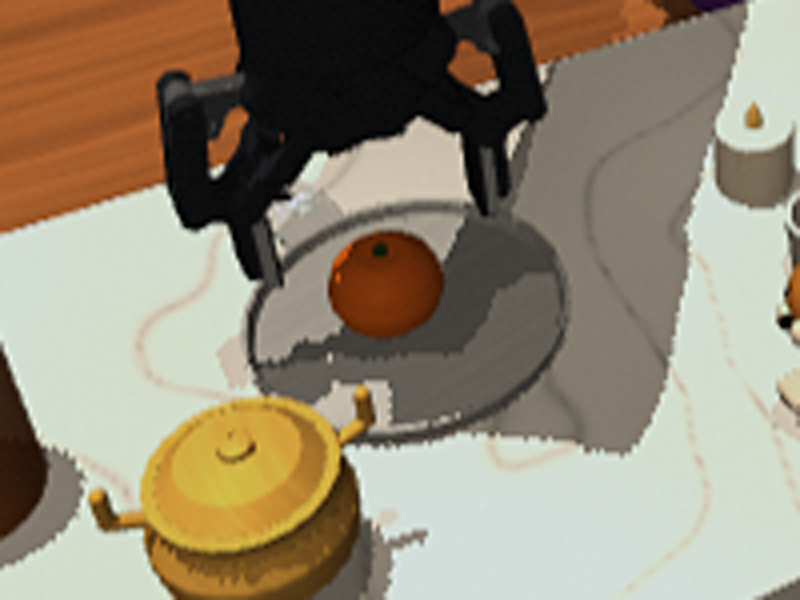

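Both the scene view (open tips at z≈0.143 with the TCP at 0.108) and the wrist view show that the real fingertips sit about 35 mm behind the reported TCP. This agrees with the empty closing. I'll lower by about 27 mm, checking the force on the way.

Run:
```python
from h import *
p=[.6115,-.192]
for z in (.095,.082):
    manip.move_straight(p+[z],vel=.06)
    st=monitor.get_state(); print(st['time'],st['eef_pos'].round(4),st['contact_force'].round(2))
    if abs(st['contact_force'][2])>6: break
else:
    close()
    st=monitor.get_state(); print(st['time'],st['finger_gap'],st['eef_pos'].round(4),st['contact_force'].round(2))
    if st['finger_gap']>.03:
        manip.move_straight(p+[.11],vel=.08)
        st=monitor.get_state(); print(st['time'],st['finger_gap'],st['contact_force'].round(2))
snap("scene","g3");snap("wrist","g3w")
a=cv2.imread("pics/g3.png");x,y,w,h=120,220,200,150; cv2.imwrite("pics/g3z.png",cv2.resize(a[y:y+h,x:x+w],None,fx=4,fy=4,interpolation=cv2.INTER_CUBIC))
```

```text
12.7667 [ 0.611  -0.1918  0.0942] [-0.24  0.71  0.82]
13.1333 [ 0.6111 -0.1918  0.0814] [ 0.25 -0.56 -0.38]
13.6 0.04535837172378509 [ 0.612  -0.1922  0.0829] [-0.48  0.39  5.15]
14.1 0.04529152756274416 [-0.4 -0.3 -0.6]
```

View pics/g3z.png

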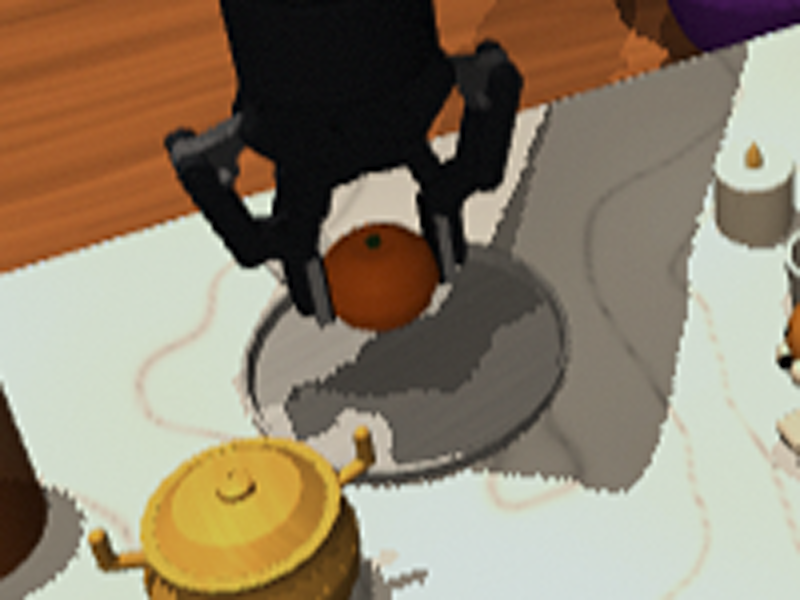

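View pics/g3w.png

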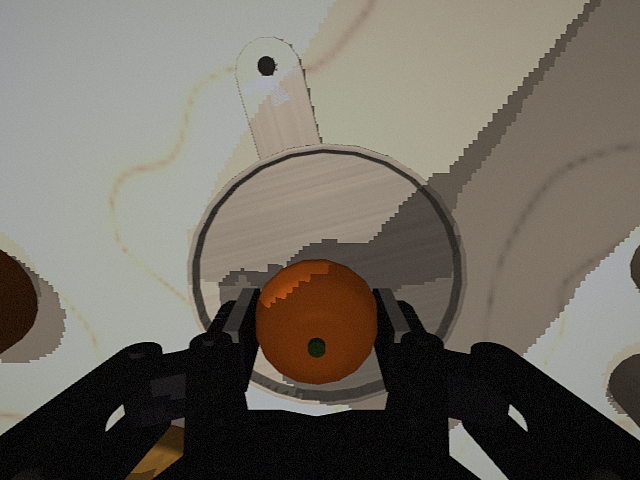

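Now it is gripped, with the gap at 45 mm and the mandarin between the pads. Next I'll carry it to the bowl and let go with the open fingertips just clearing the rim, since the fully open fingers would not fit inside.

Run:
```python
from h import *
import pickle
o=down(np.pi/2)
manip.move_straight([.6115,-.192,.21],vel=.25)
manip.move_straight([.603,.144,.21],vel=.25)
st=monitor.get_state(); print(st['time'],st['finger_gap'],st['eef_pos'].round(4))
manip.move_straight([.603,.144,.124],vel=.1)
st=monitor.get_state(); print(st['time'],st['eef_pos'].round(4),st['contact_force'].round(2))
snap("scene","d1")
open_jaws()
st=monitor.get_state(); print(st['time'],st['finger_gap'],st['contact_force'].round(2))
manip.move_straight([.603,.144,.21],vel=.2)
manip.move_straight([.64,.10,.28],vel=.25)
c=snap("wrist","d2"); pickle.dump(c,open("d2.pkl","wb")); snap("scene","d3")
print(monitor.get_state()['time'])
```

```text
16.2417 0.04544369364986392 [0.6032 0.1418 0.2101]
17.25 [0.6035 0.1439 0.1248] [ 0.76  0.35 -0.3 ]
17.7833 0.08526363303428841 [ 0.72 -0.23  0.27]
18.975
```

View pics/d2.png

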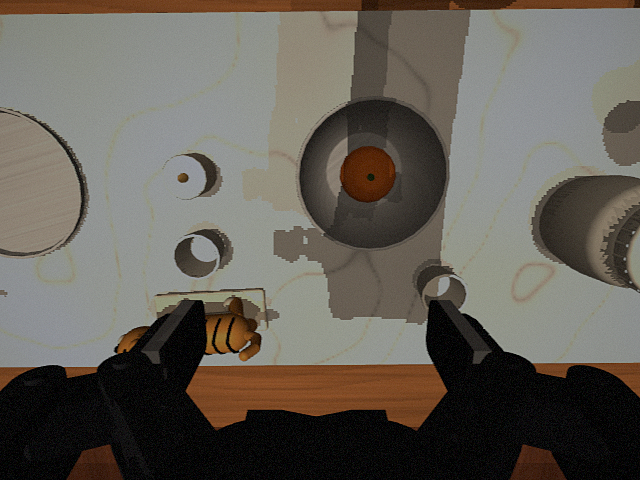

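View pics/d1.png

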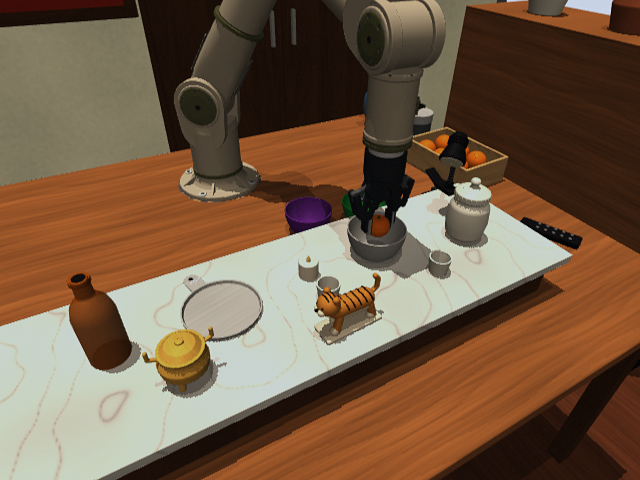

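The mandarin lies upright near the middle of the bowl, at (370,176) in d2. Next I'll close the fingers and touch down gently behind the lid's rim on the tab side.

```bash
cat >> h.py <<'E'
def F(): return monitor.get_state()['contact_force']
E
python3 - <<'E'
from h import *
import pickle
w1=pickle.load(open("w1.pkl","rb"))
yaw=.262; t=-np.array([np.cos(yaw),np.sin(yaw)]); c0=np.array([.616,-.1867]); p=c0+.049*t
o=down(np.pi/2+yaw)
close()
manip.move_pose([*p,.16],o)
manip.move_straight([*p,.092],vel=.12)
f0=F(); print(monitor.get_state()['time'],f0.round(2),p)
z=.092
while z>.064:
    z-=.003; manip.move_straight([*p,z],vel=.04)
    f=F()-f0
    if f[2]>2.5: break
st=monitor.get_state(); print(st['time'],z,st['eef_pos'].round(4),f.round(2))
c=snap("wrist","k1");
E
```

```text
21.7083 [ 0.23 -0.42  0.74] [ 0.56867218 -0.19939163]
23.4583 0.07099999999999998 [ 0.5691 -0.1996  0.074 ] [-9.87  6.   26.67]
```

View pics/k1.png

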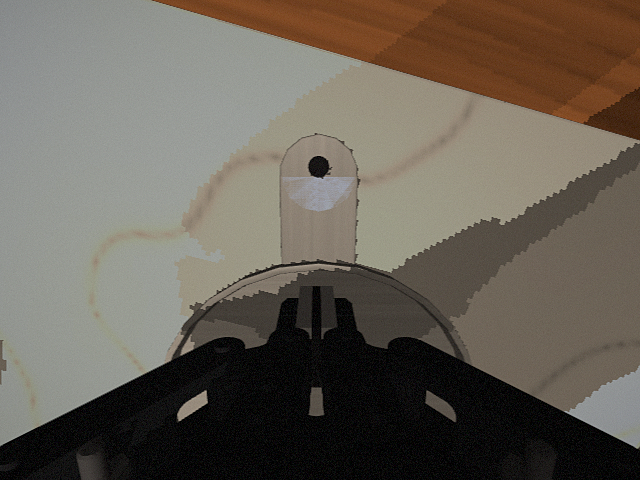

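Touchdown came at TCP z≈0.074, so the closed fingertips sit about 29 mm behind the reported TCP. The tab at (318,200) lines up with the tool. I'll raise the fingers slightly and drag along the tab axis.

Run:
```python
from h import *
import pickle
yaw=.262; t=-np.array([np.cos(yaw),np.sin(yaw)]); p=np.array([.5687,-.1994])
manip.move_straight([*p,.0752],vel=.05)
print(F().round(2))
for d in(.04,.077):
    q=p+t*d; manip.move_straight([*q,.0752],vel=.05); st=monitor.get_state(); print(st['time'],st['eef_pos'].round(4),st['contact_force'].round(2))
c=snap("wrist","k2"); pickle.dump(c,open("k2.pkl","wb")); s=snap("side","k2s")
```

```text
[ 0.7  -0.52 -0.31]
24.7083 [ 0.5303 -0.2096  0.0752] [ 1.86  0.58 -0.5 ]
25.6 [ 0.4945 -0.2192  0.0752] [-0.64  0.   -0.06]
```

View pics/k2.png

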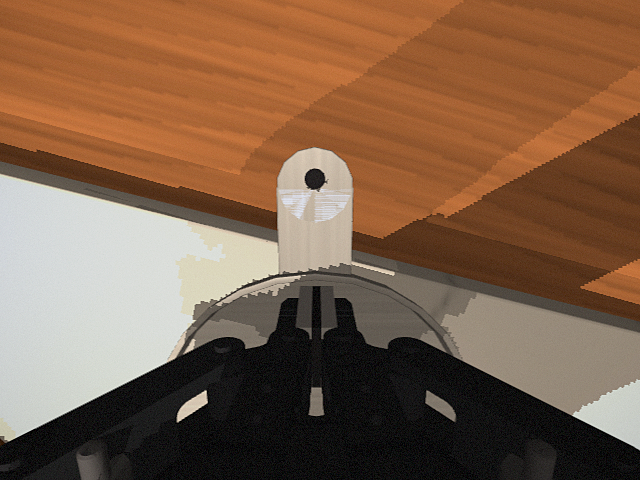

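Run:
```python
from h import *
import pickle
c=pickle.load(open("k2.pkl","rb")); g=cv2.cvtColor(c["color"],cv2.COLOR_RGB2GRAY)
v,u=np.nonzero(g[165:192,300:328]<50); hu=(u.mean()+300,v.mean()+165)
h,tip=onz(c,[hu,(315,148)],.103); print("hole",hu,h,"tip",tip)
hs=cv2.cvtColor(c["color"],cv2.COLOR_RGB2HSV)
L=onz(c,[(278,195),(278,235),(278,265),(352,195),(352,230),(352,262)],.103); print(L.round(4))
for k in(L[:3],L[3:]): print("side yaw",np.arctan2(*(k[2]-k[0])[1::-1]))
P=onz(c,[(5,176),(150,213),(262,240),(395,274),(450,286)],.1); print("edge pts",P[:,:2].round(4)); print(np.polyfit(P[:,1],P[:,0],1))
```

```text
hole (np.float64(314.38263665594855), np.float64(178.46623794212218)) [ 0.44385632 -0.23341432  0.103     ] tip [ 0.4327778  -0.23614652  0.103     ]
[[ 0.4537 -0.2455  0.103 ]
 [ 0.4695 -0.2417  0.103 ]
 [ 0.4819 -0.2387  0.103 ]
 [ 0.4462 -0.2176  0.103 ]
 [ 0.4597 -0.2136  0.103 ]
 [ 0.4727 -0.2097  0.103 ]]
side yaw 0.2354842248405131
side yaw 0.28983792207764764
edge pts [[ 0.4749 -0.351 ]
 [ 0.4748 -0.2939]
 [ 0.4741 -0.2477]
 [ 0.474  -0.19  ]
 [ 0.4731 -0.1656]]
[-0.00886918  0.47199987]
```

The tab tip is 41 mm out, the tab centre 18 mm, and the lid's yaw is 0.263. With this yaw the open finger on the right would come within a few mm of the slab edge, so I'll drag 12 mm further. Then I'll swap over to the pinch pose.

Run:
```python
from h import *
import pickle
yaw=.262; t=-np.array([np.cos(yaw),np.sin(yaw)]); p=np.array([.5687,-.1994])
q=p+t*.089
manip.move_straight([*q,.0752],vel=.05)
manip.dwell(.2)
# back off from the rim, then up
manip.move_straight([*(q-t*.004),.0752],vel=.05)
manip.move_straight([*(q-t*.004),.20],vel=.25)
open_jaws()
tab=np.array([.4555,-.2303])+t*.012
manip.move_straight([*(tab+t*(-.05)),.20],vel=.2)
c=snap("wrist","k3"); pickle.dump(c,open("k3.pkl","wb"))
st=monitor.get_state(); print(st['time'],st['eef_pos'].round(4),st['contact_force'].round(2),tab)
```

```text
28.275 [ 0.4924 -0.2204  0.1999] [0.11 0.23 0.26] [ 0.44390951 -0.23340815]
```

View pics/k3.png

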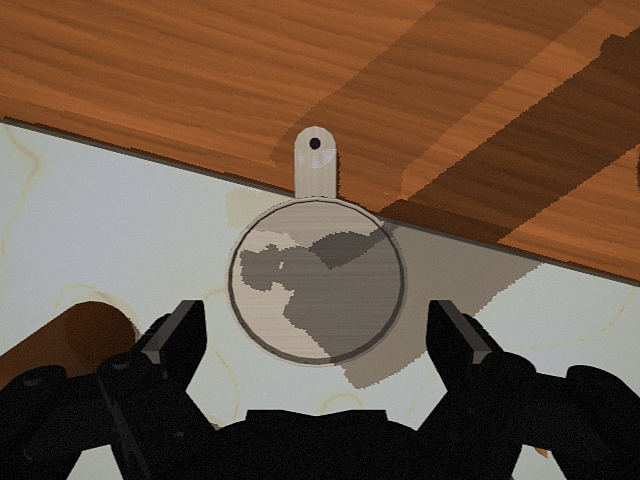

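Run:
```python
from h import *
import pickle
c=pickle.load(open("k3.pkl","rb")); g=cv2.cvtColor(c["color"],cv2.COLOR_RGB2GRAY)
v,u=np.nonzero(g[132:153,305:325]<50); hu=(u.mean()+305,v.mean()+132)
h=onz(c,[hu],.103)[0]; l=lidcirc(c,(316,281),75,95); print("hole",h,"lid",np.round(l,4),"dist",np.hypot(h[0]-l[0],h[1]-l[1]),"yaw",np.arctan2(l[1]-h[1],l[0]-h[0]))
yaw=.262; t=-np.array([np.cos(yaw),np.sin(yaw)]); tab=np.array(l[:2])+.094*t; print("tab",tab, "via hole",h[:2]-.012*t)
o=down(np.pi/2+yaw)
for z in(.2,.1,.056,.05): print(z,manip.ik([*(tab+.002*t),z],o))
b=np.array([.603,.144])
for a in(0,.15,.262,.4): 
  tt=-np.array([np.cos(a),np.sin(a)]); print(a,[None if (q:=manip.ik([*(b+.096*tt),z],down(np.pi/2+a))) is None else q.round(2) for z in(.25,.116)])
```

```text
hole [ 0.43182867 -0.23774798  0.103     ] lid [ 5.339e-01 -2.094e-01  6.600e-02  8.600e+01  9.900e+01] dist 0.10595058027433969 yaw 0.27061297740131274
tab [ 0.44313126 -0.23377225] via hole [ 0.44341915 -0.23463983]
0.2 [-0.53855461  0.17130914  1.09106271  1.74457507 -0.15674157  1.32031551
  2.41839422]
0.1 [-0.44570425  0.3001289   1.03073791  1.88284726 -0.28593693  1.11746643
  2.525502  ]
0.056 [-0.39405254  0.3673557   0.98564545  1.92895664 -0.35626407  1.03218737
  2.58080581]
0.05 [-0.38660779  0.37675855  0.97855259  1.93452089 -0.3661989   1.02072886
  2.58847006]
0 [array([-1.21,  0.22,  1.05,  1.59, -0.2 ,  1.44,  1.42]), array([-1.2 ,  0.38,  1.07,  1.8 , -0.36,  1.18,  1.56])]
0.15 [array([-1.25,  0.24,  1.14,  1.6 , -0.22,  1.44,  1.62]), array([-1.23,  0.41,  1.16,  1.8 , -0.41,  1.19,  1.78])]
0.262 [array([-1.27,  0.26,  1.2 ,  1.6 , -0.25,  1.45,  1.78]), array([-1.22,  0.42,  1.17,  1.8 , -0.42,  1.2 ,  1.92])]
0.4 [array([-1.25,  0.27,  1.21,  1.6 , -0.26,  1.45,  1.95]), array([-1.17,  0.41,  1.14,  1.8 , -0.4 ,  1.19,  2.06])]
```

Run:
```python
from h import *
import pickle
yaw=.268; t=-np.array([np.cos(yaw),np.sin(yaw)]); p=np.array([.4433,-.2342])+.002*t
o=down(np.pi/2+yaw)
manip.move_straight([*p,.14],o,vel=.2)
manip.move_straight([*p,.056],o,vel=.1)
st=monitor.get_state(); print(st['time'],st['eef_pos'].round(4),st['contact_force'].round(2))
close()
st=monitor.get_state(); print(st['time'],st['finger_gap'],st['eef_pos'].round(4),st['contact_force'].round(2),st['moment'].round(3))
snap("wrist","p0")
manip.move_straight([*p,.10],vel=.05)
st=monitor.get_state(); print(st['time'],st['finger_gap'],st['eef_pos'].round(4),st['contact_force'].round(2),st['moment'].round(3))
c=snap("wrist","p1"); pickle.dump(c,open("p1.pkl","wb")); snap("side","p1s"); snap("scene","p1c")
```

```text
29.8167 [ 0.4418 -0.2351  0.0566] [0.55 0.39 0.09]
30.3917 0.028411888859697684 [ 0.4415 -0.2347  0.0562] [-0.98  0.76  3.65] [0.159 0.113 0.029]
31.475 0.027755104324847308 [ 0.4412 -0.2346  0.0997] [ 0.72  0.6  -0.92] [-0.049  0.133  0.014]
```

View pics/p1.png

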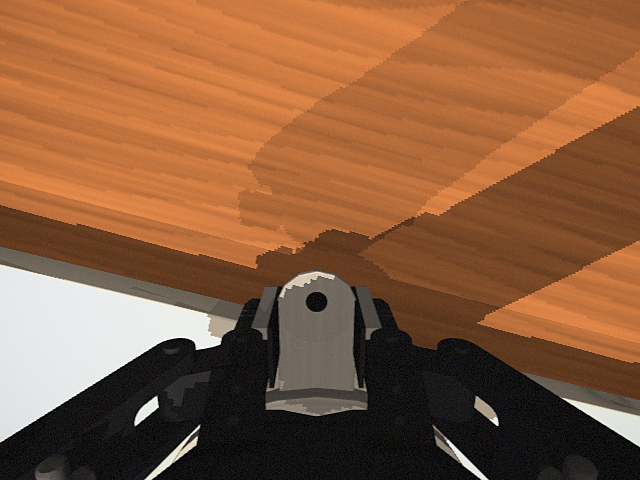

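View pics/p1s.png

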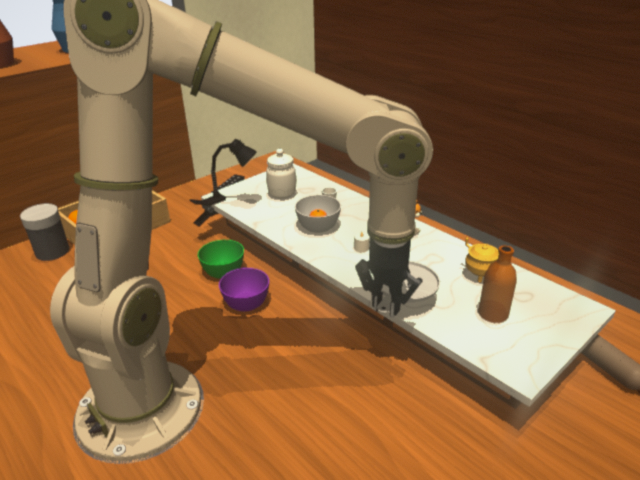

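View pics/p1c.png

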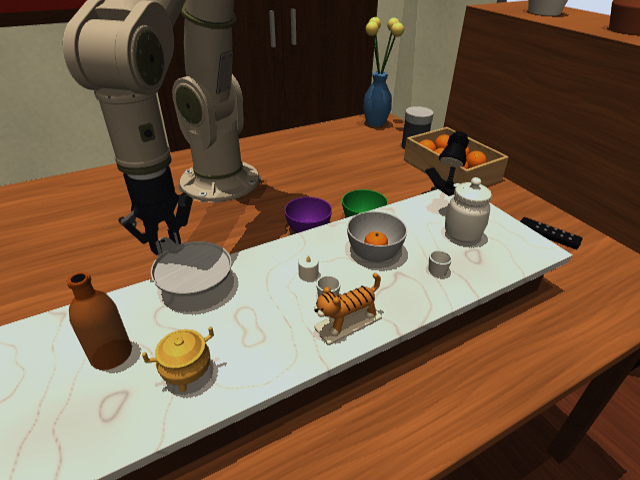

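The lid is held and lifted. Next I'll check its tilt in the scene view, where the lid is at about (192,270).

Run:
```python
from h import *
import pickle
c=pickle.load(open("c0.pkl","rb"))["scene"]
a=cv2.imread("pics/p1c.png")
yaw=.268; t=-np.array([np.cos(yaw),np.sin(yaw)])
z=cv2.resize(a[220:330,130:260],None,fx=6,fy=6,interpolation=cv2.INTER_CUBIC)
ctr=np.array([.5339,-.2094])+np.array([-.0005,0])
for tilt,col in((0,(0,255,0)),(.1,(0,0,255))):
  th=np.arange(0,6.3,.1); X=.07*np.cos(th);Y=.07*np.sin(th)
  Z=.110+.0437-tilt*(X+.094)
  P=np.c_[ctr[0]+X*np.cos(yaw)-Y*np.sin(yaw),ctr[1]+X*np.sin(yaw)+Y*np.cos(yaw),Z]
  for u,v in (proj(c,P)-[130,220])*6: cv2.circle(z,(int(u),int(v)),2,col,-1)
cv2.imwrite("pics/p1z.png",z[:600])
```

```text
(no output)
```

View pics/p1z.png

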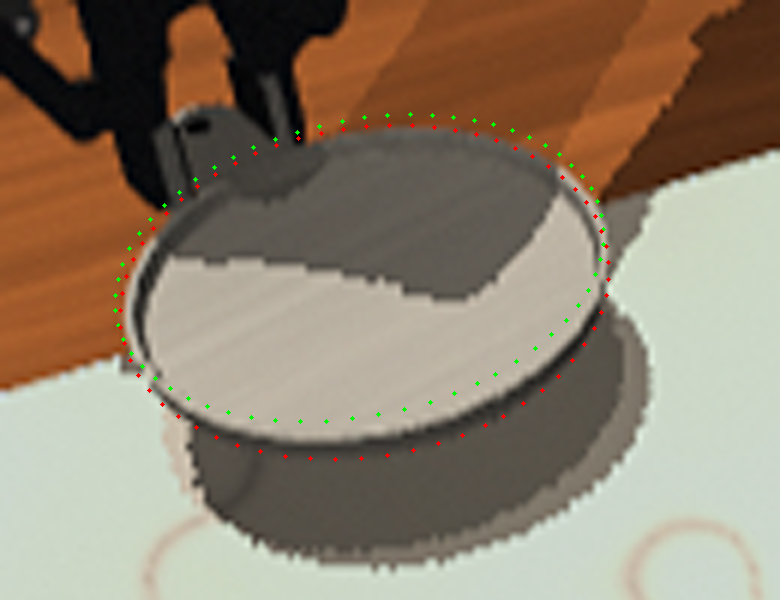

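The lid droops about 0.05–0.07 rad. I'll carry it over and hover above the bowl, with a small pitch correction about the jaw axis, and look again.

```bash
cat >> h.py <<'E'
def carry(a,pitch=0.): # tool down, jaws along lid y; pitch>0 raises far side of the lid
    x=np.array([np.cos(a),np.sin(a),0]); 
    z=np.array([0,0,-1.])*np.cos(pitch)+x*np.sin(pitch)
    return ori(z,[np.cos(np.pi/2+a),np.sin(np.pi/2+a),0])
E
python3 - <<'E'
from h import *
import pickle
a=.1; off=np.array([.0927,.0252]); rot=lambda d:np.array([[np.cos(d),-np.sin(d)],[np.sin(d),np.cos(d)]])
st=monitor.get_state(); p=st['eef_pos']
manip.move_straight([p[0],p[1],.21],vel=.15)
b=np.array([.603,.144]); tgt=b-rot(a-.268)@off; print(tgt)
manip.move_straight([*tgt,.21],carry(a,.06),vel=.18)
manip.move_straight([*tgt,.155],vel=.1)
st=monitor.get_state(); print(st['time'],st['finger_gap'],st['eef_pos'].round(4),st['contact_force'].round(2),st['moment'].round(3))
c=snap("wrist","q1"); pickle.dump(c,open("q1.pkl","wb")); snap("side","q1s"); snap("scene","q1c")
im=cv2.imread("pics/q1c.png");cv2.imwrite("pics/q1cz.png",cv2.resize(im[150:280,300:460],None,fx=5,fy=4.6,interpolation=cv2.INTER_CUBIC)[:600])
im=cv2.imread("pics/q1s.png");cv2.imwrite("pics/q1sz.png",cv2.resize(im[150:280,240:400],None,fx=5,fy=4.6,interpolation=cv2.INTER_CUBIC)[:600])
E
```

```text
[0.5073914  0.13465523]
35.4417 0.027877991382059285 [0.5077 0.1346 0.1555] [-0.11 -0.14 -1.5 ] [-0.028  0.194 -0.006]
```

View pics/q1cz.png

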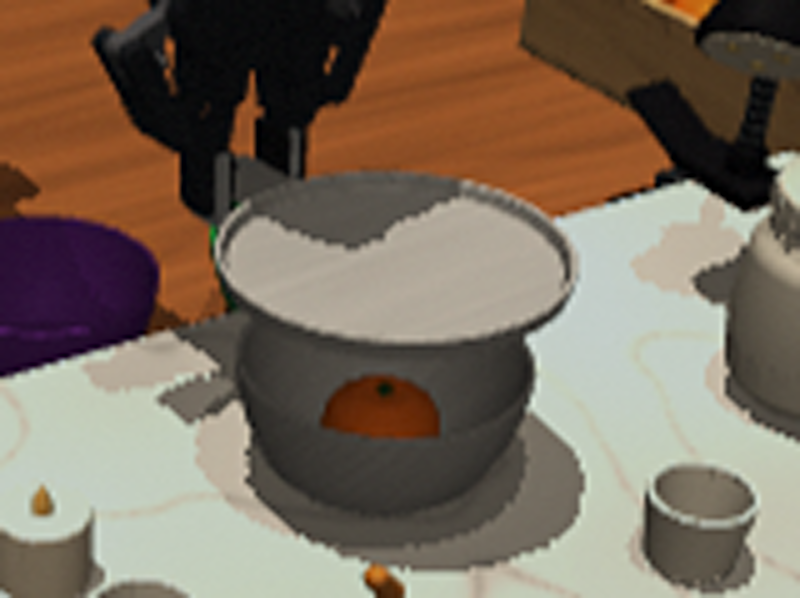

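View pics/q1sz.png

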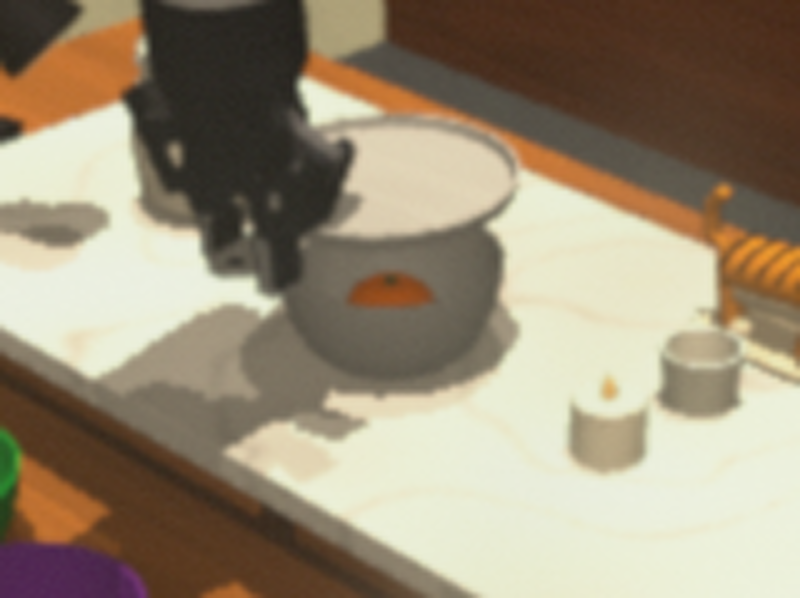

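View pics/q1.png

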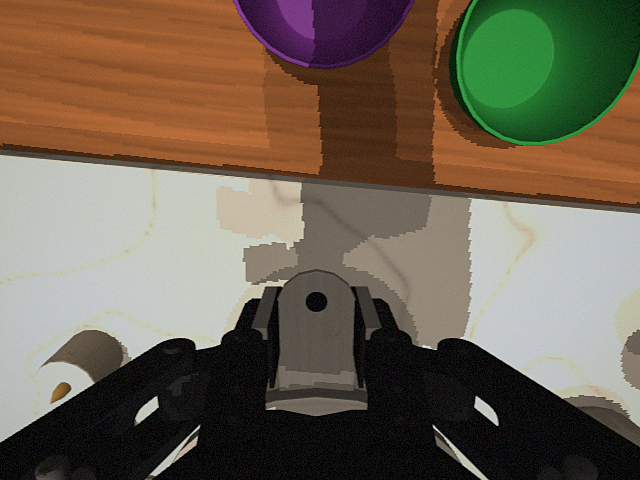

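Run:
```python
from h import *
import pickle
cs=pickle.load(open("c0.pkl","rb"))
a=.1; st_p=np.array([.5077,.1346]); 
ctr=st_p+np.array([np.cos(a),np.sin(a)])*(.09607-.0027)
print("lid centre expected",ctr)
out=[]
for n,tag,(x0,y0) in(("scene","q1c",(300,150)),("side","q1s",(240,150))):
  im=cv2.imread(f"pics/{tag}.png"); z=cv2.resize(im[y0:y0+130,x0:x0+160],None,fx=5,fy=5,interpolation=cv2.INTER_CUBIC)
  th=np.arange(0,6.3,.1)
  for r,zz,col in((.07,.2008-.0015+.01,(0,255,0)),(.068,.2008-.0015,(255,0,0))):
    P=np.c_[ctr[0]+r*np.cos(th),ctr[1]+r*np.sin(th),0*th+zz]
    for u,v in (proj(cs[n],P)-[x0,y0])*5: cv2.circle(z,(int(u),int(v)),2,col,-1)
  P=np.c_[.603+.06*np.cos(th),.144+.06*np.sin(th),0*th+.16]
  for u,v in (proj(cs[n],P)-[x0,y0])*5: cv2.circle(z,(int(u),int(v)),2,(0,255,255),-1)
  cv2.imwrite(f"pics/{tag}o.png",z[:600])
```

```text
lid centre expected [0.60060354 0.14392145]
```

View pics/q1co.png

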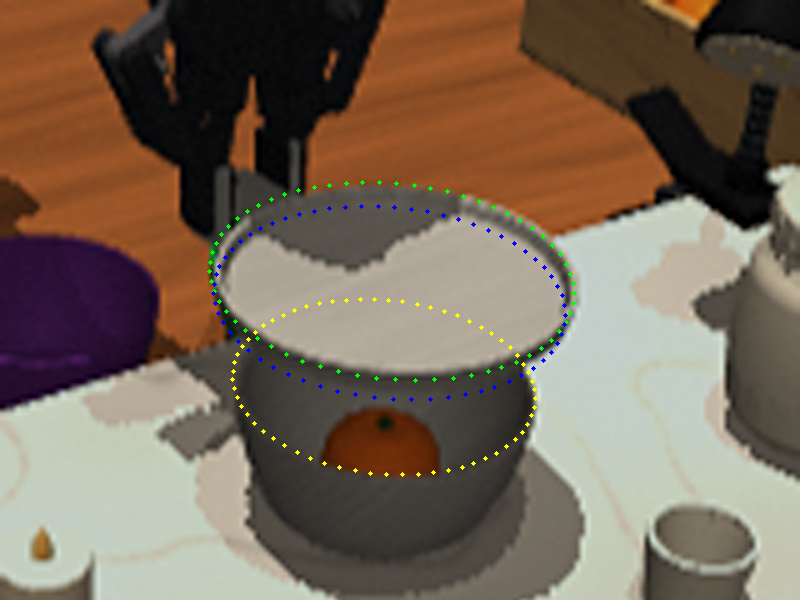

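View pics/q1so.png

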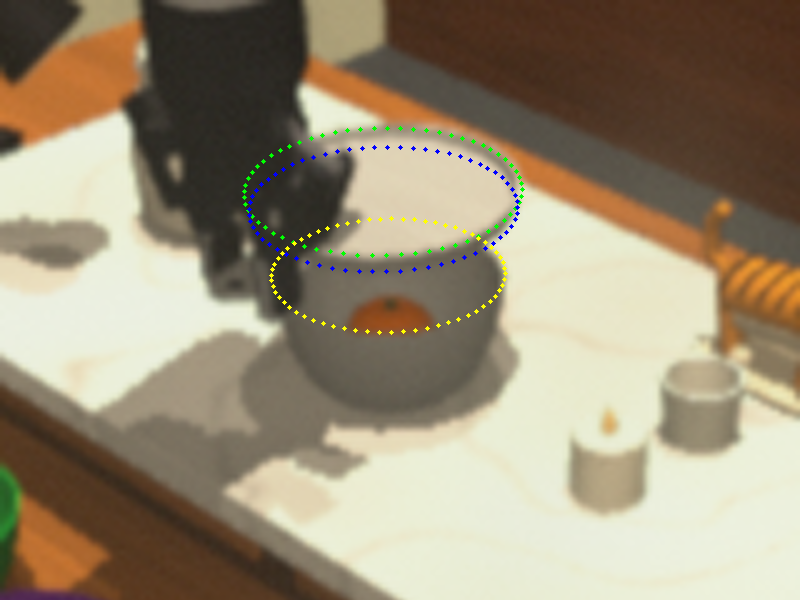

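The overlays agree with the lid in both views. It is level, and about 2.4 mm short of the bowl in x. I'll correct that, then lower it with force checks.

Run:
```python
from h import *
import pickle
p=np.array([.5074+.0024,.1347])
manip.move_straight([*p,.122],vel=.08)
f0=F(); print(monitor.get_state()['time'],f0.round(2))
z=.122
while z>.1125:
    z-=.0015; manip.move_straight([*p,z],vel=.03); manip.dwell(.05)
    f=F(); print(round(z,4),f.round(2),monitor.get_state()['moment'].round(3))
    if f[2]-f0[2]>2.5: break
c=snap("scene","r1"); snap("side","r1s"); print(monitor.get_state()['time'],monitor.get_state()['eef_pos'].round(4))
for n,(x0,y0) in(("r1",(300,150)),("r1s",(240,150))):
    im=cv2.imread(f"pics/{n}.png");cv2.imwrite(f"pics/{n}z.png",cv2.resize(im[y0:y0+120,x0:x0+160],None,fx=5,fy=5,interpolation=cv2.INTER_CUBIC))
```

```text
36.1583 [ 0.15 -0.44 -2.11]
0.1205 [-0.5  -0.12 -0.86] [-0.028  0.234  0.017]
0.119 [-0.31  0.24 -0.65] [0.006 0.209 0.038]
0.1175 [ 0.79 -0.05 -1.77] [-0.026  0.18   0.006]
0.116 [-0.33  0.93 -1.07] [-0.004  0.2   -0.018]
0.1145 [-0.37  0.45  0.7 ] [-0.063  0.109 -0.017]
37.7583 [0.51   0.1347 0.1147]
```

View pics/r1z.png

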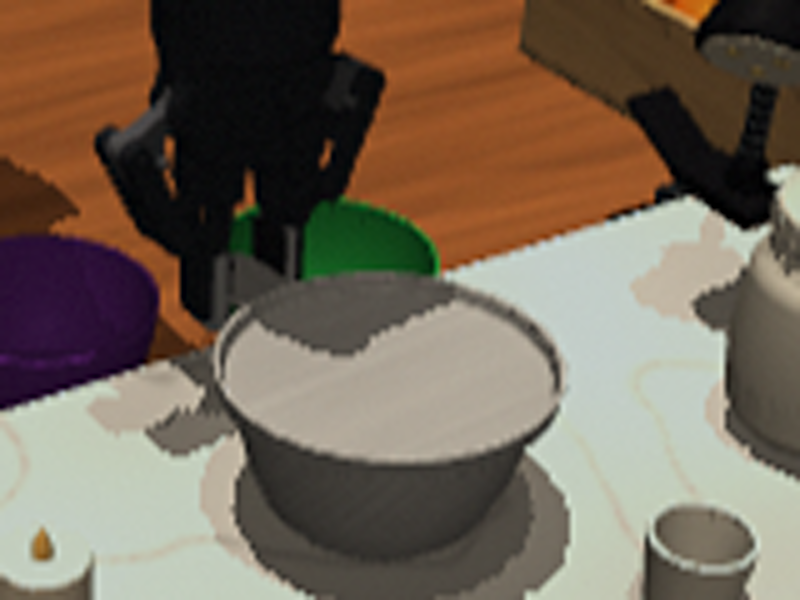

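View pics/r1sz.png

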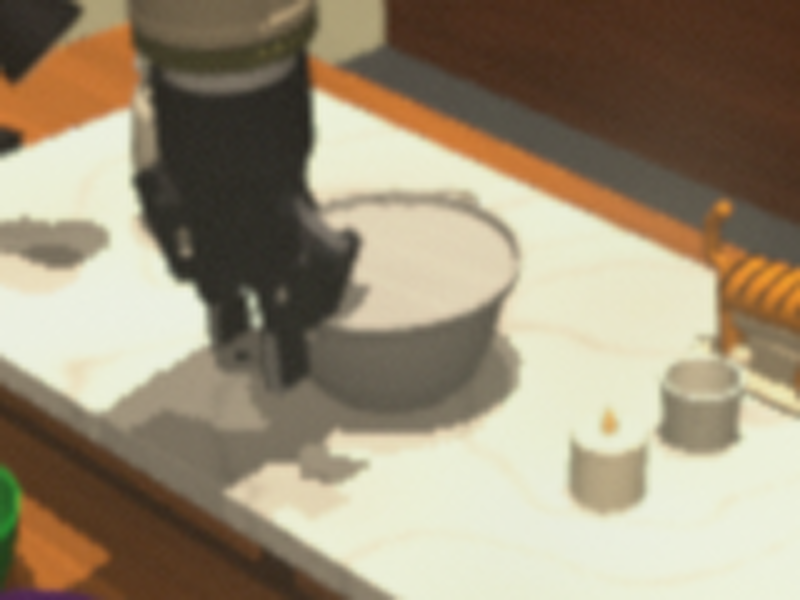

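The lid is touching the bowl, with the carried moment halved and the force now upward. I'll release it, rise clear and check from above.

Run:
```python
from h import *
import pickle
p=np.array([.5098,.1347])
manip.move_straight([*p,.1138],vel=.03)
open_jaws()
st=monitor.get_state(); print(st['time'],st['finger_gap'],st['contact_force'].round(2))
manip.move_straight([p[0]-.006,p[1],.24],vel=.15)
manip.move_straight([.64,.144,.32],down(np.pi/2),vel=.25)
c=snap("wrist","s1"); pickle.dump(c,open("s1.pkl","wb")); snap("scene","s1c"); snap("side","s1s")
st=monitor.get_state(); print(st['time'],st['eef_pos'].round(4))
ims=[]
for n,(x0,y0) in(("s1c",(300,170)),("s1s",(240,170))):
    im=cv2.imread(f"pics/{n}.png");ims.append(cv2.resize(im[y0:y0+100,x0:x0+130],(400,308),interpolation=cv2.INTER_CUBIC))
cv2.imwrite("pics/s1z.png",np.hstack(ims))
```

```text
38.6083 0.08509175258115029 [ 0.19 -0.8   0.  ]
40.5333 [0.639  0.1442 0.3198]
```

View pics/s1.png

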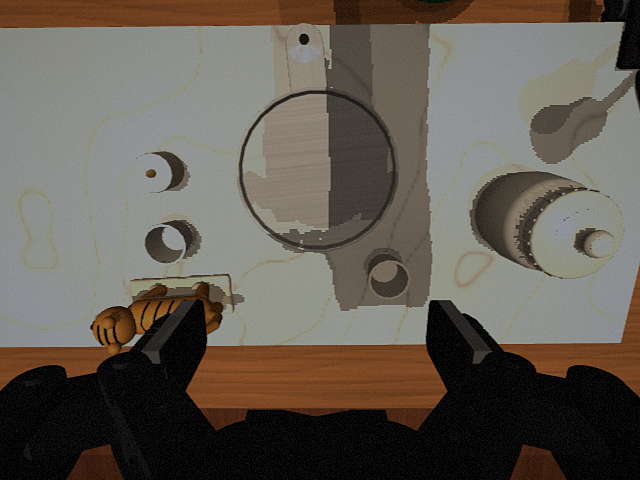

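View pics/s1z.png

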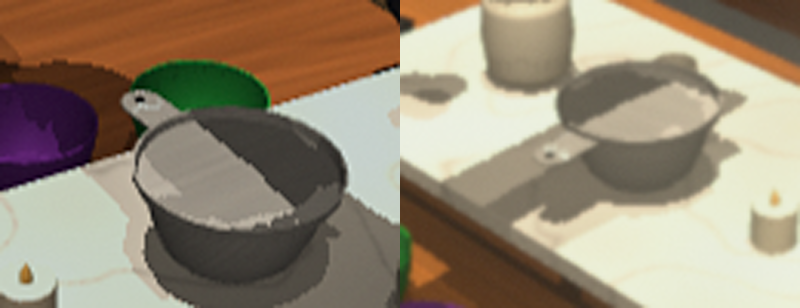

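Run:
```python
from h import *
import pickle
c=pickle.load(open("s1.pkl","rb")); print("lid",np.round(lidcirc(c,(318,170),70,88,z=.168,th=80),4))
cs=pickle.load(open("c0.pkl","rb"))
for n,t,(x0,y0,x1,y1) in(("scene","s1c",(345,225,410,275)),("side","s1s",(290,205,345,240))):
    A=cv2.cvtColor(cs[n]["color"],cv2.COLOR_RGB2GRAY)[y0:y1,x0:x1]; B=cv2.imread(f"pics/{t}.png",0)[y0:y1,x0:x1]
    cv2.imwrite(f"pics/cmp_{n}.png",np.hstack([cv2.resize(A,None,fx=6,fy=6),cv2.resize(B,None,fx=6,fy=6)]))
    for r in (0.55,.65):
        i=int(r*(y1-y0)); print(n,i+y0,A[i].tolist()[::3],"|",B[i].tolist()[::3])
```

```text
lid [6.025e-01 1.439e-01 6.580e-02 1.260e+02 1.260e+02]
scene 252 [179, 182, 71, 68, 46, 50, 54, 56, 57, 59, 59, 61, 61, 59, 59, 56, 54, 47, 66, 112, 110, 206] | [184, 77, 78, 67, 46, 50, 54, 56, 60, 62, 61, 62, 61, 61, 60, 57, 52, 47, 66, 75, 78, 113]
scene 257 [191, 192, 143, 75, 76, 69, 46, 52, 53, 55, 56, 55, 57, 55, 50, 46, 64, 72, 74, 110, 110, 208] | [168, 143, 76, 77, 78, 68, 46, 52, 53, 57, 58, 57, 56, 56, 52, 46, 64, 74, 77, 77, 76, 112]
side 224 [235, 234, 148, 116, 90, 96, 98, 99, 101, 102, 101, 102, 100, 99, 96, 106, 127, 224, 234] | [111, 113, 116, 113, 85, 93, 94, 96, 98, 99, 99, 99, 98, 95, 92, 106, 119, 127, 224]
side 227 [238, 235, 206, 119, 112, 90, 93, 97, 99, 99, 98, 97, 96, 95, 104, 117, 138, 233, 234] | [115, 115, 114, 115, 111, 87, 91, 93, 96, 97, 96, 96, 95, 91, 100, 116, 120, 129, 226]
```

View pics/cmp_scene.png

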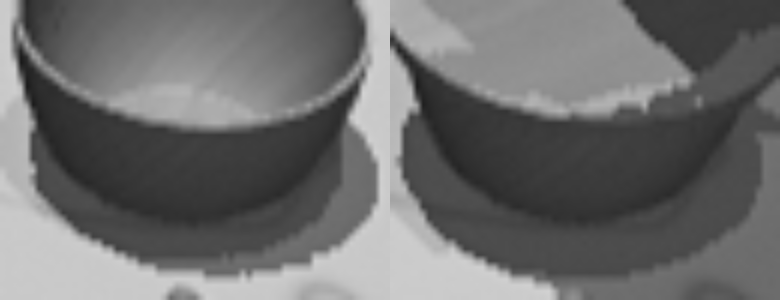

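View pics/cmp_side.png

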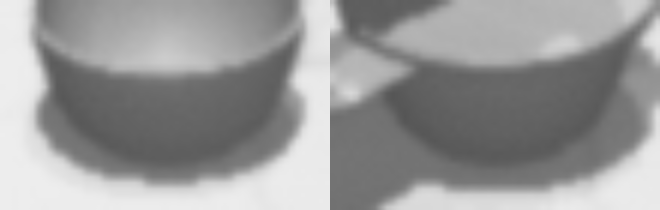

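The bowl has not moved in either view. The lid centre is at (0.6025, 0.1439), against (0.603, 0.144) for the bowl. The gripper is clear, so I'm handing the job in.

Run:
```python
from h import *
print(ticket.finish_job(), monitor.get_state()['time'])
```

```text
the job is handed in; nothing more can be done
the job is handed in; nothing more can be done
```

The mandarin is in the bowl and the lid is lying on it, and I handed the job in at about 40.5 s of the 58 s allowed; no verdict is reported. I let go of the mandarin just above the rim, because the fully open fingers would not fit inside the bowl. I then hooked the lid and dragged it out until its tab overhung the edge by about 53 mm. I pinched the tab across its width, carried the lid over and set it down with force checks.

**Last checks:**
- **Lid:** it measured centred within about 1 mm of the bowl's measured centre, and it looked level on the rim in both fixed views.
- **Mandarin:** it was upright near the middle of the bowl when last seen, before the lid covered it.
- **Bowl and bystanders:** the bowl's outline had not moved in either fixed view. No bystander looked shifted, though I did not measure them.
- **Robot:** the gripper was clear, with no contact.

**What failed or disagreed:**
- **First grasp of the mandarin:** it closed empty and pressed on the fruit with about 31 N, without shifting it. The real fingertips sit about 29 mm (shut) to 35 mm (open) behind the reported TCP, so I corrected for that.
- **Lid droop:** the lid hung about 0.05–0.07 rad when lifted, which I evened out with a small tool pitch before lowering it.
- **Camera estimates:** my first estimates from the scene and side cameras differed by 5–20 mm for the edge, lid, mandarin and bowl, so I used the wrist views instead.

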